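Pack up and cam-clamp a brass block

TASK

The cam clamp's short throw cannot reach the brass block lying in it. Choose the coloured spacer plates whose thicknesses together nearly fill the gap, lay them flat in a stack on the block, centred under the clamp's foot, then turn the cam lever clockwise just far enough that the sprung foot bears firmly on the stack with its spring partly squeezed, well short of bottoming out. Leave the lever there with the block still in its place, and do not disturb the oil can, the tape roll or the loupe.

Things in the scene. Friction and masses are not known exactly. Their poses are not given: they have to be found in the camera images.
- seat (a point): Centre of the top of the cam clamp's grey base plate (12 mm above the bench). The clamp is fixed; x points from its open front (turned to the robot's side and left) to its back, z up. The base is 80 mm wide and reaches 38 mm in front of this point and 90 mm behind it; a back stop 8 mm high stands 31 mm behind it, and a steel column 24 mm thick and 124 mm high stands 66 mm behind it.
- nose (a point): Middle of the front end of the clamp's green arm (30 mm wide, 24 mm thick), 12 mm in front of the foot's axis, same axes as seat. The arm comes from the column and covers the seat, so a gripper pointing straight down does not fit; one leaning back to the front by some 35 to 40 degrees does. The arm's underside is 12 mm below this point; its height differs from start to start.
- work_top (a point): Centre of the top face of the workpiece, a loose brass block 56 (clamp's x) x 36 x 16 mm high that already lies on the clamp's seat under the foot, about square to the clamp. x along its length, z up.
- foot_face (a point): Centre of the underside of the clamp's round steel pressure foot (20 mm across, lower rim bevelled), which hangs below the front end of the green arm, straight above the seat. z up. Its height above work_top is the present gap: 33 to 45 mm before any packing.
- foot (a joint): How far the foot is pushed up into its spring (m): 0 hanging free, 0.0065 bottomed out; 3 N per mm.
- lever (a joint): Cam lever on top of the arm (rad): 0 fully back, 1.75 the end of its travel. Growing = clockwise seen from above, about a vertical axis straight above the foot. Each rad lowers the foot by 7.5 mm (13 mm in all). At 0 the lever points to its back right (45 degrees between its +x and -y), at 1.57 to its front right (-x,-y). It stays where it is left (friction 0.2 N m).
- knob (a point): Centre (half-way up) of the grippable part of the upright black knob at the lever's end: 18 mm across, 34 mm high in all, standing up 60 mm from the lever's axis, open to the gripper from straight above. Its lower end is 18 mm below this point, its top 16 mm above.
- spacer_8_centre (a point): Centre of the blue spacer plate, loose, lying flat on the bench: 60 (its x) x 28 (its y) x 8 mm thick, 42 g; two tiny black dots on its top lie 23 mm either side of the middle along x. This point is half-way up. z up.
- spacer_12_centre (a point): Centre of the yellow spacer plate, loose, lying flat on the bench: 60 (its x) x 28 (its y) x 12 mm thick, 62 g; two tiny black dots on its top lie 23 mm either side of the middle along x. This point is half-way up. z up.
- spacer_16_centre (a point): Centre of the red spacer plate, loose, lying flat on the bench: 60 (its x) x 28 (its y) x 16 mm thick, 83 g; two tiny black dots on its top lie 23 mm either side of the middle along x. This point is half-way up. z up.
- spacer_20_centre (a point): Centre of the white spacer plate, loose, lying flat on the bench: 60 (its x) x 28 (its y) x 20 mm thick, 104 g; two tiny black dots on its top lie 23 mm either side of the middle along x. This point is half-way up. z up.
- oil_can: Bystander: red oil can with a thin spout, 68 mm across, 118 mm high; origin at the centre of its underside. To be left where it is.
- tape_roll: Bystander: roll of tan tape lying flat, 98 mm across, 19 mm high; origin at the centre of its underside. To be left where it is.
- loupe: Bystander: small black watchmaker's loupe, 39 mm across, 33 mm high; origin at the centre of its underside. To be left where it is.
Mind the look-alikes: they are no part of the job. There is more than one size of the part that bears work_top; the job needs the larger.

How it is judged (in metres and radians):
At the end, for the whole second after the job is handed in: The foot is pushed 0.4 to 4.5 mm into its spring by a spacer that lies level (5 degrees) against its face, centred within 15 mm; a spacer lies level on the block, centred within 15 mm; the block lies flat on the seat within 12 mm of the seat's centre; the lever is at rest (value of joint foot between 0.0004 and 0.0045 m and ((horizontal distance between spacer_8_centre and foot_face below 0.015 m and z of spacer_8_centre in the frame of foot_face between -0.006 and -0.002 m and angle between spacer_8_centre's own z axis and vertical below 0.08 rad) or (horizontal distance between spacer_12_centre and foot_face below 0.015 m and z of spacer_12_centre in the frame of foot_face between -0.008 and -0.004 m and angle between spacer_12_centre's own z axis and vertical below 0.08 rad) or (horizontal distance between spacer_16_centre and foot_face below 0.015 m and z of spacer_16_centre in the frame of foot_face between -0.01 and -0.006 m and angle between spacer_16_centre's own z axis and vertical below 0.08 rad) or (horizontal distance between spacer_20_centre and foot_face below 0.015 m and z of spacer_20_centre in the frame of foot_face between -0.012 and -0.008 m and angle between spacer_20_centre's own z axis and vertical below 0.08 rad)) and ((horizontal distance between spacer_8_centre and work_top below 0.015 m and z of spacer_8_centre in the frame of work_top between 0.002 and 0.006 m and angle between spacer_8_centre's own z axis and vertical below 0.08 rad) or (horizontal distance between spacer_12_centre and work_top below 0.015 m and z of spacer_12_centre in the frame of work_top between 0.004 and 0.008 m and angle between spacer_12_centre's own z axis and vertical below 0.08 rad) or (horizontal distance between spacer_16_centre and work_top below 0.015 m and z of spacer_16_centre in the frame of work_top between 0.006 and 0.01 m and angle between spacer_16_centre's own z axis and vertical below 0.08 rad) or (horizontal distance between spacer_20_centre and work_top below 0.015 m and z of spacer_20_centre in the frame of work_top between 0.008 and 0.012 m and angle between spacer_20_centre's own z axis and vertical below 0.08 rad)) and horizontal distance between work_top and seat below 0.012 m and angle between work_top's own z axis and vertical below 0.05 rad and z of work_top in the frame of seat below 0.019 m and velocity of joint lever between -0.05 and 0.05 rad/s); the robot touches nothing.
It fails at once if the lever is overrun: the foot is pushed more than 5.5 mm into its spring (value of joint foot above 0.0055 m).
It fails at once if the oil can is shifted by more than 30 mm (distance of oil_can from where it was at the start of the episode above 0.03 m).
It fails at once if the tape roll is shifted by more than 30 mm (distance of tape_roll from where it was at the start of the episode above 0.03 m).
It fails at once if the loupe is shifted by more than 30 mm (distance of loupe from where it was at the start of the episode above 0.03 m).
It also fails if it takes over 72 s, if anything falls off the work surface, if the arm or the gripper's body presses on something with over 40 N, if the wrist force passes 120 N, or if a joint passes its speed limit or range.

ROBOT

A 6-joint arm with a two-finger parallel gripper is mounted at the origin on a cart in front of the work surface, level with it; the furniture and walls round the work are solid. World frame = base frame: x ahead of the robot, y to its left, z up, the work surface at z = 0. Lengths are in mm, angles in degrees, forces in N, time in s.
With the tool pointing down it reaches from about 275 to 775 mm from the base axis. Payload 14.6 kg.
Tool frame: the origin (TCP) lies at the very end of the fingers, on their centre line; the grasp point (between the pads) lies 19 mm behind it; z points along the fingers, y is the line along which they close (so a half turn about z gives the same grasp; the last joint's range is limited). The gripper opens to 85 mm and grips with 20 to 120 N. Pads are 22 mm wide; open, the fingers measure 114 mm over their backs; the gripper's body (76 mm by 85 mm) begins 54 mm behind the grasp point. The pads swing forward as they close: fully open they stand 13 mm farther back than shut.
Start: joints at [55.56, 15.075, -2.767, 72.158, 0, 81.102], TCP at [226.374, 473.691, 231.278] pointing down, gripper open.
Joint ranges: [-151.79, 151.79], [-50.71, 97.33], [-67.44, 78.34], [-121.81, 120.89], [-77.56, 73.72], [-180, 180]. Speed limits (degrees/s): [108.29, 108.29, 147.25, 159.86, 180, 180].

INTERFACE

Orientations are given as [roll, pitch, yaw] about the fixed x, y, z axes, in that order (R = Rz(yaw) Ry(pitch) Rx(roll)).
In Python, from rig import get_state, get_image, sign_off gives the robot as it stands.
- The arm moves only by the tool play_rows, never from a script. Its argument "plan" is one flat list of numbers, 6 for each row, row after row: the shift along the world's x, y, z each as a share of 0.25 m, from -1 to 1, then the turn, a rotation vector about the world's x, y, z each as a share of pi/4 rad, from -1 to 1. A call has 1 to 10 rows; each row shifts and turns the commanded pose from where the row before left it; what a row does not reach is not made up. A row lasts 1/12 s, in which the tool goes at most 41.7 mm and 7.16 degrees, less where a joint would pass 70% of its speed; a pose out of reach is approached as far as the arm can. A call with a number of a shift or a turn outside -1 to 1 is refused whole. A call with a gripper value outside its range is refused whole. "hand" is the closure, from 0 (fully open) to 1 (shut), set as the call begins (left out, the last holds). The fingers move at their own pace and stop on an object; the grip force is fixed at half the most. Time passes only in rows, so rows that do not move let the fingers close. It gives the time, the measured TCP pose, the force, the opening and the grip force at its end, in the units of the state.
- get_state(): the state, without advancing time (a new reading comes with each control period).
- get_image(name): name is "side" or "top" or "wrist"; returns a dict with "frame" (420x560x3 uint8, blue, green, red), "camera_matrix" (3x3 intrinsics, pixels), "origin" and "rotation" of the camera in the world. Camera axes: x right, y down, z forward; pixel columns grow to the right and rows downward; lengths in mm; the calibration is good to about 2 mm. A picture is of the moment at which its call begins. There is no depth.
- sign_off(): hands the job in; it is judged then, once.
The state is a dict: "time_s": time; "qpos": joint angles; "qvel": joint speeds; "effort": joint torques, N m; "ee_pos": TCP position; "tcp_rot": TCP orientation; "ft_force": force on the tool from outside, world axes, zero at the start; "torque": the same for the moment, N m; "opening": finger opening in mm; "gripper_force": force on a finger pad.
Only numpy, scipy, OpenCV 4.12 (cv2) and the standard library are available. Lean on these libraries where they do the work, as an engineer would, in place of code of your own. Each camera call takes 0.05 s, during which the arm holds its last target. There are 200 camera calls.

## Working session

There is one attempt and no reset: what is moved stays moved. The work goes in short steps, Python scripts to look and compute and a tool call to move; the robot and the scene stay as the last step left them, time stands still between calls to the robot, and variables do not carry over. Pictures are saved under pics/ and viewed, at most 10 in all, crops included, and the job is handed in when it is done.

Besides the shell and the picture viewer there is one more tool, called after "Request:" by a JSON object that holds its "name" and its "arguments". play_rows: Moves the arm, as the interface text tells. Its arguments: {"type":"object","properties":{"plan":{"type":"array","items":{"type":"number","minimum":-1,"maximum":1}},"hand":{"type":"number"}},"required":["plan"]}

```bash
mkdir -p pics; cat > h.py <<'E'
import numpy as np,cv2,json
from rig import get_state,get_image
def snap(n,f):
    d=get_image(n);cv2.imwrite('pics/'+f+'.png',d['frame']);np.savez('pics/'+f+'.npz',**{k:np.array(d[k]) for k in d});return d
def load(f): return np.load('pics/'+f+'.npz')
def ray(d,u,v):
    r=np.array(d['rotation'])@np.linalg.inv(d['camera_matrix'])@np.array([u,v,1.]);return np.array(d['origin']),r/np.linalg.norm(r)
def onz(d,u,v,z):
    o,r=ray(d,u,v);return o+r*(z-o[2])/r[2]
def proj(d,p):
    c=np.array(d['camera_matrix'])@np.array(d['rotation']).T@(np.array(p,float)-d['origin']);return c[:2]/c[2]
def tri(*obs):
    A=np.zeros((3,3));b=np.zeros(3)
    for d,u,v in obs:
        o,r=ray(d,u,v);P=np.eye(3)-np.outer(r,r);A+=P;b+=P@o
    x=np.linalg.solve(A,b);return x,[proj(d,x)-[u,v] for d,u,v in obs]
E
python3 - <<'E'
from h import *
print(get_state())
for n in('side','top'):
    d=snap(n,n+'0');print(n,d['camera_matrix'],d['origin'],d['rotation'])
a=[cv2.imread(f'pics/{n}0.png') for n in('top','side')]
E
```

```text
{'time_s': 0.0, 'qpos': array([ 5.55601998e+01,  1.50975533e+01, -2.80613280e+00,  7.21587893e+01,
       -1.92458360e-05,  8.11025797e+01]), 'qvel': array([-0.02021008, -0.0058339 ,  0.01738074, -0.0623674 , -0.02013758,
       -0.06297536]), 'effort': array([-3.16352911e-03, -6.37617803e+01,  3.84563649e+01,  1.38776971e-02,
       -3.78379082e-04,  1.16781192e-05]), 'ee_pos': array([226.1972423 , 473.44037991, 230.82151439]), 'tcp_rot': array([-1.79938273e+02, -9.64380411e-03,  1.54457615e+02]), 'ft_force': array([-0.42256549, -0.41934295, -0.72883799]), 'torque': array([-0.02018726, -0.0566918 , -0.03751601]), 'gripper_force': 0.0, 'opening': 85.51230377347318}
side [[401.14574099   0.         283.50757149]
 [  0.         401.14574099 208.90817992]
 [  0.           0.           1.        ]] [168.33661343 853.85104836 495.93983791] [-115.02295356   -0.64482775 -150.24787469]
top [[498.38707804   0.         287.74733501]
 [  0.         498.38707804 212.90875765]
 [  0.           0.           1.        ]] [ 444.13173759  134.2739516  1146.54863985] [-172.01333419   -0.65149646  -90.54557754]
```

View pics/top0.png

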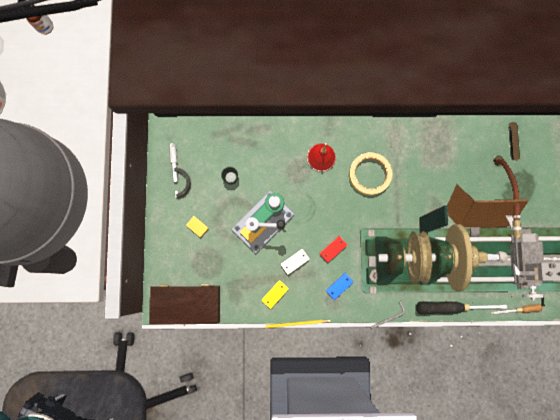

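View pics/side0.png

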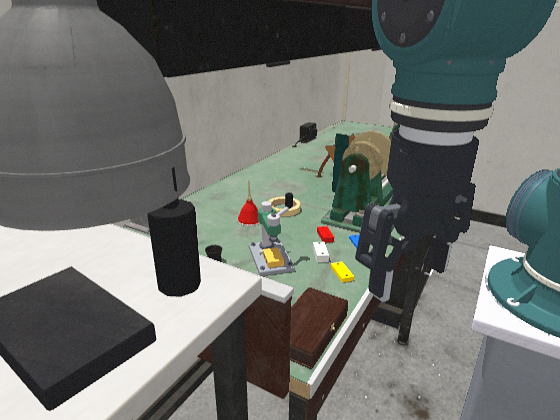

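```bash
cat >> h.py <<'E'
from scipy.spatial.transform import Rotation as R
def fix(d):
    d={k:np.array(d[k]) for k in d};d['rotation']=R.from_euler('xyz',d['rotation'],degrees=True).as_matrix();return d
_l=load
def load(f): return fix(_l(f))
_s=snap
def snap(n,f): return fix(_s(n,f))
E
python3 - <<'E'
from h import *
t=load('top0');s=load('side0');f=t['frame']
hsv=cv2.cvtColor(f,cv2.COLOR_BGR2HSV).astype(int)
for n,(u,v),h in (('8',(340,286),8),('12',(275,294),12),('16',(333,250),16),('20',(295,262),20),('small',(197,227),16)):
    x0,y0=u-22,v-22
    c=f[y0:y0+44,x0:x0+44].astype(int)
    ref=f[v,u].astype(int)
    m=(np.abs(c-ref).sum(2)<110).astype(np.uint8);m=cv2.morphologyEx(m,cv2.MORPH_CLOSE,np.ones((3,3)))
    k,l,st,ce=cv2.connectedComponentsWithStats(m);i=l[22,22]
    pts=np.argwhere(l==i)[:,::-1]+[x0,y0]
    P=np.array([onz(t,a,b,h)[:2] for a,b in pts],np.float32)
    r=cv2.minAreaRect(P);print(n,ref,len(P),P.mean(0),r)
a=cv2.resize(f[130:315,170:375],None,fx=3.2,fy=3.2,interpolation=cv2.INTER_CUBIC)
b=cv2.resize(s['frame'][175:295,195:375],None,fx=4,fy=4,interpolation=cv2.INTER_CUBIC)
cv2.imwrite('pics/ca.png',a);cv2.imwrite('pics/cb.png',b)
E
```

```text
8 [252 161  75] 346 [436.1507     4.887692] ((435.9819030761719, 5.248950958251953), (28.469036102294922, 60.90607833862305), 43.63513946533203)
12 [ 53 254 255] 355 [419.61206 151.38046] ((419.6695251464844, 151.32147216796875), (28.86444091796875, 61.20962905883789), 47.011539459228516)
16 [ 64  77 252] 341 [519.59064   17.931492] ((519.62255859375, 17.759958267211914), (29.013208389282227, 60.35806655883789), 41.17859649658203)
20 [253 254 254] 345 [492.4174   105.653984] ((492.43212890625, 105.58413696289062), (28.46651268005371, 60.965023040771484), 34.80227279663086)
small [111 247 255] 242 [574.51605 327.99857] ((574.5726318359375, 328.04302978515625), (43.346031188964844, 28.636812210083008), 50.00047302246094)
```

View pics/ca.png

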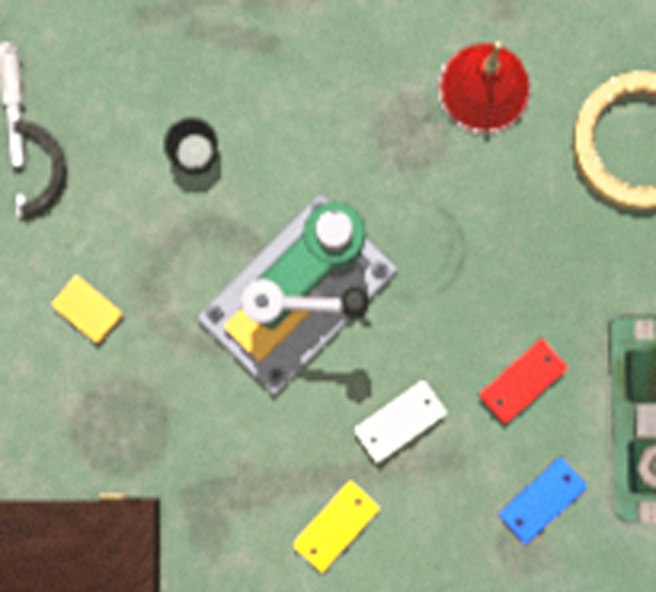

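View pics/cb.png

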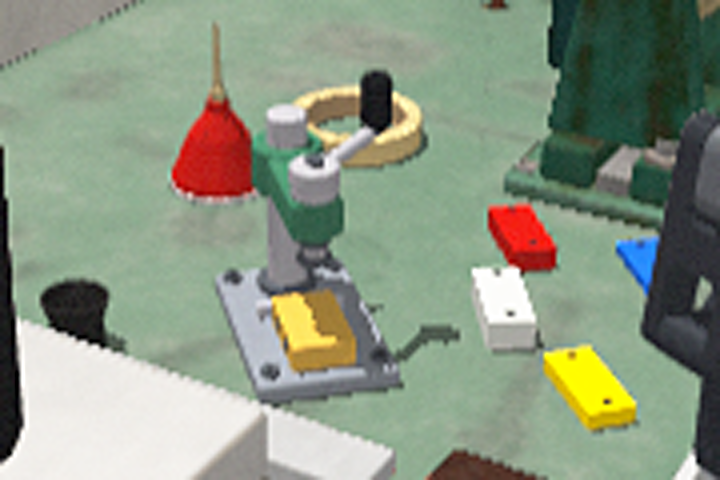

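```bash
python3 - <<'E'
from h import *
t=load('top0');s=load('side0')
C=[onz(t,170+a/3.2,130+b/3.2,12) for a,b in((199,320),(275,396),(397,270),(320,197))]
C=np.array(C);print(C.round(1))
ctr=C.mean(0);ax=((C[2]+C[3])-(C[0]+C[1]))/2;print(ctr,np.linalg.norm(ax),np.degrees(np.arctan2(ax[1],ax[0])),C[1]-C[0],C[2]-C[3])
u=ax/np.linalg.norm(ax);seat=ctr-26*u;print('seat',seat)
print('hub',tri((t,170+263/3.2,130+299/3.2),(s,195+316/4,175+167/4)))
print('knobtop',tri((t,170+353/3.2,130+298/3.2),(s,195+377/4,175+72/4)))
# heights along vertical at seat in side image
for z in(28,55,60,65,70,75,80,100,120): print(z,((proj(s,[*seat[:2],z])-[195,175])*4).round(0))
w=snap('wrist','w0');st=get_state()
T=R.from_euler('xyz',st['tcp_rot'],degrees=True).as_matrix()
print('cam in tcp',T.T@(w['origin']-st['ee_pos']),(T.T@w['rotation']).round(3),w['camera_matrix'][0])
E
```

```text
[[564.8 247.2  12. ]
 [510.1 193.   12. ]
 [599.7 105.4  12. ]
 [653.3 160.4  12. ]]
[581.97409314 176.49348193  12.        ] 124.65157267652708 -44.389792110306765 [-54.65923396 -54.19430386   0.        ] [-53.67305917 -55.03785812   0.        ]
seat [563.39456279 194.68141892  12.        ]
hub (array([565.44010455, 194.52772778, 118.29437674]), [array([0.3387601 , 0.65234405]), array([-0.70634357, -0.10569909])])
knobtop (array([561.37274756, 136.07425034, 153.18550078]), [array([0.35145534, 0.71197818]), array([-0.71425516, -0.09739583])])
28 [316. 313.]
55 [316. 271.]
60 [316. 263.]
65 [316. 255.]
70 [316. 247.]
75 [316. 239.]
80 [316. 231.]
100 [316. 198.]
120 [316. 165.]
cam in tcp [  73.77636597    0.31097247 -142.49181142] [[-0.001 -0.958 -0.287]
 [ 1.    -0.001 -0.001]
 [ 0.    -0.287  0.958]] [344.10254303   0.         275.0654906 ]
```

Request:
{"name": "play_rows", "arguments": {"plan": [0.1,-0.08,0,0,0,-0.085,0.1,-0.08,0,0,0,-0.085,0.1,-0.08,0,0,0,-0.085,0.1,-0.08,0,0,0,-0.085,0.1,-0.08,0,0,0,-0.085,0.1,-0.08,-0.04,-0.1,-0.101,0,0.1,-0.08,-0.04,-0.1,-0.101,0,0.1,-0.08,-0.05,-0.1,-0.101,0,0.1,-0.08,-0.05,-0.1,-0.101,0,0.1,-0.08,-0.05,-0.1,-0.101,0], "hand": 0}}

```text
time_s: 0.98
ee_pos: [477.5, 272.9, 174.0]
tcp_rot: [180.0, 32.3, 135.3]
ft_force: [2.1, 1.4, -0.2]
opening: 85.2
gripper_force: 0.0
```

Request:
{"name": "play_rows", "arguments": {"plan": [0.06,-0.05,-0.1,-0.1,-0.101,0,0.06,-0.05,-0.1,0,0,0,0,0,-0.1,0,0,0,0,0,0,0,0,0,0,0,0,0,0,0]}}

```text
time_s: 1.4
ee_pos: [505.8, 248.3, 98.3]
tcp_rot: [-179.8, 38.3, 135.4]
ft_force: [-0.0, 0.1, 0.8]
opening: 85.4
gripper_force: 0.0
```

```bash
python3 - <<'E'
from h import *
w=snap('wrist','w1');st=get_state();print(st['time_s'],st['ee_pos'],st['tcp_rot'],st['qpos'],st['ft_force'])
S=[564,194.7]
for z in(12,28,60,70,80):print(z,proj(w,[*S,z]))
E
```

```text
1.45 [506.43480983 248.91433885  99.5872808 ] [-179.95846617   38.37445982  135.34909825] [ 35.71943881  22.24223464 -24.85770542  35.40578689 -37.74673106
  77.81959184] [ 0.40107049 -0.14307488  0.54878617]
12 [279.16957619 215.74392088]
28 [279.24458536 233.07529111]
60 [279.41145909 271.63258095]
70 [279.46885673 284.89469118]
80 [279.52907341 298.80815741]
```

View pics/w1.png

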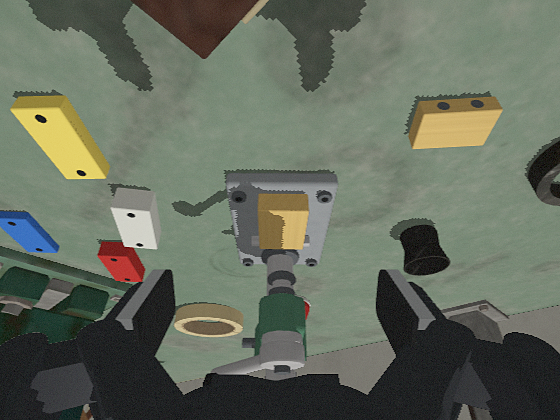

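```bash
python3 - <<'E'
from h import *
w=load('w1');c=w['frame'][165:375,215:345][::-1,::-1]
c=cv2.resize(c,None,fx=2.8,fy=2.8,interpolation=cv2.INTER_CUBIC)
cv2.imwrite('pics/cc.png',np.hstack([c]))
S=np.array([564,194.7]);u=np.array([.712,-.702]);n=np.array([.702,.712])
for z in(28,55,60,65,70,75):
  for k in(-10,0):
    p=proj(w,[*(S+k*u),z]);print(z,k,(344.5-p[0])*2.8,(374.5-p[1])*2.8)
E
```

```text
28 -10 182.44748818874749 415.60774267674776
28 0 182.71516098674692 395.98918489619825
55 -10 182.02718192650366 323.7564096776132
55 0 182.32548249455976 305.95136308064156
60 -10 181.94331542974157 305.42870387460437
60 0 182.24791456143387 288.02877335238185
65 -10 181.85739295237852 286.6516957990015
65 0 182.16850946344573 269.68169439564326
70 -10 181.769337952905 267.4086585058873
70 0 182.08720114964967 250.89486469768266
75 -10 181.67907004268068 247.68202432042744
75 0 182.00392036441949 231.65228228278272
```

View pics/cc.png

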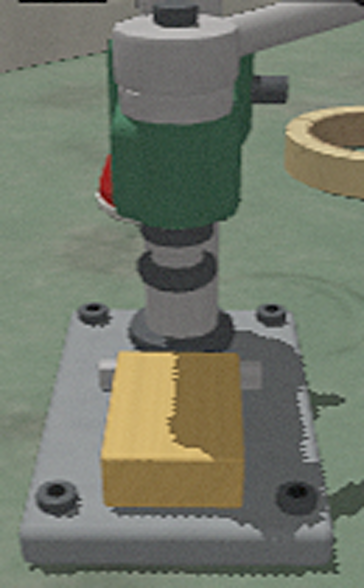

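```bash
python3 - <<'E'
from h import *
w=load('w1')
def F(x,y,z): return onz(w,344.5-x/2.8,374.5-y/2.8,z)
B=np.array([F(*p,28) for p in((103,459),(243,459),(238,352),(118,352))]);print(B.round(1),B.mean(0))
print('front bottom edge z12',F(103,505,12),F(243,507,12))
u=np.array([.712,-.702,0])
C=[F(*p,12) for p in((58,497),(298,494),(271,313),(93,313))];print('screws',np.round(C,1),np.mean(C,0))
for n,c,a,h in(('r',(519.6,17.8),131.2,16),('y',(419.7,151.3),137,12)):
  f=np.array([np.cos(np.radians(a)),np.sin(np.radians(a))])
  print(n,[proj(w,[*(np.array(c)+k*f),h]).round(0) for k in(23,-23)])
# foot centre: silhouette x 177 of disc, ray at z 63
print('foot',F(177,272,66))
E
```

```text
[[556.3 229.7  28. ]
 [532.  205.   28. ]
 [570.5 165.7  28. ]
 [595.2 190.9  28. ]] [563.4919662  197.82810759  28.        ]
front bottom edge z12 [558.47109969 228.92074258  12.        ] [532.4907776  203.70351472  12.        ]
screws [[569.3 235.1  12. ]
 [526.1 189.3  12. ]
 [601.6 114.7  12. ]
 [645.6 159.6  12. ]] [585.67748996 174.67321019  12.        ]
r [array([115., 260.]), array([129., 280.])]
y [array([ 46., 121.]), array([ 85., 175.])]
foot [562.26715433 198.15951681  66.        ]
```

Request:
{"name": "play_rows", "arguments": {"plan": [-0.02,0,0.14,0,0,0,-0.02,0,0.14,0,0,0,0,0,0.14,0,0,0,0.01,-0.12,0,0,0,-0.046,0.01,-0.12,0,0,0,-0.046,0.01,-0.13,0,0,0,0,0.01,-0.13,0,0,0,0,0.01,-0.13,-0.05,0,0,0,0.01,-0.13,-0.1,0,0,0,0,-0.12,-0.1,0,0,0], "hand": 0.4}}

```text
time_s: 2.28
ee_pos: [512.7, 27.7, 143.9]
tcp_rot: [179.7, 38.6, 131.0]
ft_force: [2.5, -0.7, -0.8]
opening: 51.5
gripper_force: 0.0
```

Request:
{"name": "play_rows", "arguments": {"plan": [0,0,-0.1,0,0,0,0,0,-0.1,0,0,0,0,0,0,0,0,0,0,0,0,0,0,0]}}

```text
time_s: 2.62
ee_pos: [511.6, 28.9, 92.3]
tcp_rot: [-180.0, 38.4, 131.2]
ft_force: [0.7, 0.3, 1.0]
opening: 51.4
gripper_force: 0.0
```

```bash
python3 - <<'E'
from h import *
w=snap('wrist','w2');st=get_state();print(st['time_s'],st['ee_pos'],st['tcp_rot'],st['opening'],st['ft_force'],st['qpos'])
f=w['frame'].astype(int)
m=((f[...,2]>150)&(f[...,1]<110)&(f[...,0]<110)).astype(np.uint8)
k,l,s,c=cv2.connectedComponentsWithStats(m);print([(a.tolist(),b.round(0)) for a,b in zip(s,c) if a[4]>300])
print([proj(w,[*(np.array([519.6,17.8])+k*np.array([-.659,.752])),16]).round(0) for k in(23,-23)])
c=f[::-1,::-1].astype(np.uint8);cv2.imwrite('pics/w2r.png',c)
E
```

```text
2.6667 [512.35682997  29.22421984  93.16792208] [179.93040748  38.43435828 131.16835655] 51.36133929371611 [-0.11750923 -0.06722955 -0.10619177] [ 11.4077691   12.26348766 -44.50515525  11.66472588 -32.61745212
  53.83608821]
[([0, 0, 560, 420, 231246], array([279., 210.])), ([246, 131, 50, 67, 2826], array([270., 164.])), ([468, 237, 37, 64, 984], array([490., 273.]))]
[array([273., 143.]), array([273., 193.])]
```

View pics/w2r.png

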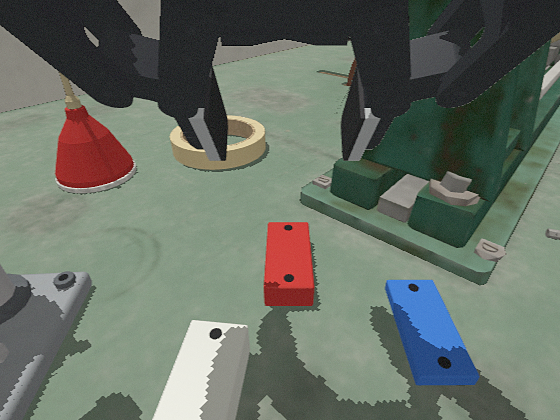

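Request:
{"name": "play_rows", "arguments": {"plan": [0,-0.01,-0.08,0,0,0,0,0,-0.08,0,0,0,0,0,-0.08,0,0,0,0,0,-0.06,0,0,0,0,0,-0.04,0,0,0,0,0,0,0,0,0,0,0,0,0,0,0]}}

```text
time_s: 3.25
ee_pos: [512.5, 26.8, 7.7]
tcp_rot: [179.9, 38.4, 131.2]
ft_force: [0.1, -0.3, 0.3]
opening: 51.1
gripper_force: 0.0
```

Request:
{"name": "play_rows", "arguments": {"plan": [0,0,0,0,0,0,0,0,0,0,0,0,0,0,0,0,0,0,0,0,0,0,0,0,0,0,0,0,0,0,0,0,0,0,0,0], "hand": 0.8}}

```text
time_s: 3.75
ee_pos: [512.4, 26.5, 8.0]
tcp_rot: [179.9, 38.5, 131.1]
ft_force: [-5.2, 5.4, 13.1]
opening: 26.6
gripper_force: 58.2
```

Request:
{"name": "play_rows", "arguments": {"plan": [0,0,0.12,0,0,0,0,0,0.16,0,0,0,0,0,0.16,0,0,0,-0.02,0.04,0.15,0,0,0,-0.03,0.09,0.13,0,0,0.047,-0.02,0.14,0,0,0,0.046,-0.02,0.14,0,0,0,0,0,0.14,0,0,0,0,0,0.14,0,0,0,0,0,0.14,0,0,0,0]}}

```text
time_s: 4.58
ee_pos: [488.4, 235.5, 187.6]
tcp_rot: [179.9, 38.4, 135.3]
ft_force: [1.1, -0.7, 0.1]
opening: 26.6
gripper_force: 60.1
```

Request:
{"name": "play_rows", "arguments": {"plan": [0,0.09,-0.1,0,0,0,0,0,-0.14,0,0,0,0,0,-0.14,0,0,0,0,0,-0.12,0,0,0,0,0,-0.07,0,0,0,0,0,0,0,0,0,0,0,0,0,0,0]}}

```text
time_s: 5.17
ee_pos: [488.8, 256.1, 44.3]
tcp_rot: [-179.9, 38.4, 135.4]
ft_force: [-0.1, -0.7, -1.1]
opening: 25.9
gripper_force: 60.1
```

```bash
python3 - <<'E'
from h import *
w=snap('wrist','w3');st=get_state();print(st['time_s'],st['ee_pos'],st['tcp_rot'],st['opening'],st['ft_force'])
cv2.imwrite('pics/w3r.png',w['frame'][::-1,::-1])
E
```

```text
5.2167 [489.37140047 256.52073668  45.19751923] [179.94816716  38.39447507 135.333733  ] 26.20936886999467 [ 0.34527593 -0.45877081 -0.19376685]
```

View pics/w3r.png

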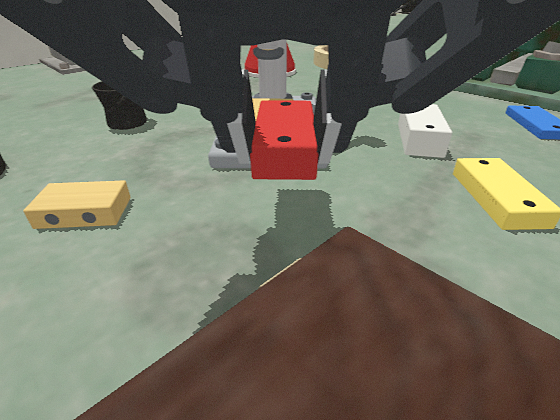

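Request:
{"name": "play_rows", "arguments": {"plan": [0.025,0.026,-0.016,0,0,0,0.034,-0.034,0,0,0,0,0.04,-0.039,0,0,0,0,0.04,-0.039,0,0,0,0,0.04,-0.039,0,0,0,0,0.034,-0.034,0,0,0,0,0.03,-0.03,0,0,0,0,0.02,-0.02,0,0,0,0,0,0,0,0,0,0,0,0,0,0,0,0]}}

```text
time_s: 6.05
ee_pos: [554.8, 204.0, 40.1]
tcp_rot: [180.0, 38.4, 135.3]
ft_force: [0.0, 0.1, -1.6]
opening: 26.2
gripper_force: 60.1
```

Request:
{"name": "play_rows", "arguments": {"plan": [0,0,-0.009,0,0,0,0,0,-0.009,0,0,0,0,0,0,0,0,0,0,0,0,0,0,0]}}

```text
time_s: 6.38
ee_pos: [554.6, 204.5, 36.0]
tcp_rot: [180.0, 38.5, 135.4]
ft_force: [-5.5, 1.8, 11.6]
opening: 26.3
gripper_force: 61.5
```

```bash
python3 - <<'E'
from h import *
w=load('w3')
for p in((286,104),(284,139)): print(onz(w,559-p[0],419-p[1],53.2)-[489.4,256.5,45.2])
w=snap('wrist','w4');st=get_state();print(st['time_s'],st['ee_pos'],st['tcp_rot'],st['opening'],st['ft_force'])
s=snap('side','s4')
a=cv2.resize(w['frame'][::-1,::-1][:250,130:430],None,fx=1.6,fy=1.6);b=cv2.resize(s['frame'][165:295,195:355],None,fx=3,fy=3)[:400,:320]
cv2.imwrite('pics/w4r.png',np.hstack([a[:390],b[:390]]))
E
```

```text
[ 19.70282606 -21.96248128   8.        ]
[-11.07048177   9.94460762   8.        ]
6.4333 [554.64565749 204.44161234  36.03108364] [179.99343639  38.46405172 135.40299129] 25.83685684225058 [-5.67935936  2.11328396 11.96772798]
```

View pics/w4r.png

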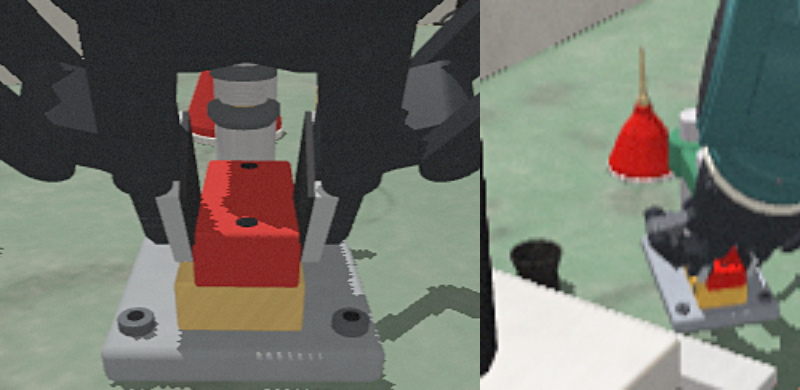

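```bash
python3 - <<'E'
from h import *
w1=load('w1');w=load('w4')
print(tri((w1,344.5-177/2.8,374.5-291/2.8),(w,559-282.5,419-80.6)))
D=[onz(w,559-a,419-b,44) for a,b in((285.6,103),(283.8,138.8))];print(D,np.mean(D,0))
def rot(x,y):return 559-(130+x/1.6),419-y/1.6
print('block front top',onz(w,*rot(177,279),28),onz(w,*rot(303,285),28))
E
```

```text
(array([559.29760623, 200.87314357,  62.75969345]), [array([-0.18528429, -0.01134611]), array([0.29737002, 0.01906413])])
[array([578.34127272, 179.77062938,  44.        ]), array([545.81281478, 213.22629192,  44.        ])] [562.07704375 196.49846065  44.        ]
block front top [558.00904208 227.83300132  28.        ] [531.55409284 205.73934977  28.        ]
```

Request:
{"name": "play_rows", "arguments": {"plan": [0,0,0,0,0,0,0,0,0,0,0,0,0,0,0,0,0,0,0,0,0,0,0,0], "hand": 0.55}}

```text
time_s: 6.82
ee_pos: [554.5, 204.1, 35.1]
tcp_rot: [-179.9, 38.4, 135.4]
ft_force: [-0.3, 0.2, -0.4]
opening: 38.1
gripper_force: 0.0
```

Request:
{"name": "play_rows", "arguments": {"plan": [-0.02,0.02,0.01,0,0,0,-0.05,0.05,0.02,0,0,0,-0.08,0.08,0.05,0,0,0,-0.08,0.08,0.1,0,0,0,-0.06,0.06,0.13,0,0,0,0,0,0.15,0,0,0,0,0,0,0,0,0], "hand": 0.55}}

```text
time_s: 7.4
ee_pos: [483.1, 279.2, 156.7]
tcp_rot: [179.5, 38.5, 135.2]
ft_force: [0.8, 0.4, 1.5]
opening: 38.7
gripper_force: 0.0
```

```bash
python3 - <<'E'
from h import *
w=snap('wrist','w5');st=get_state();print(st['time_s'],st['ee_pos'],st['tcp_rot'],st['opening'],st['ft_force'])
f=w['frame'].astype(int)
m=((f[...,2]>120)&(f[...,1]<110)&(f[...,0]<110)).astype(np.uint8)
k,l,s,c=cv2.connectedComponentsWithStats(m);print([(a.tolist(),b.round(0)) for a,b in zip(s,c) if a[4]>200])
print([proj(w,[*(np.array([562,196.5])+k*np.array([-.712,.702])+j*np.array([.702,.712])),z]).round(0) for k in(-30,30) for j in(-14,14) for z in(28,44)])
for c,a,h in(((419.7,151.3),137,12),):
  g=np.array([np.cos(np.radians(a)),np.sin(np.radians(a))])
  print([proj(w,[*(np.array(c)+k*g),h]).round(0) for k in(23,-23)])
E
```

```text
7.45 [482.77253268 278.34163287 153.84385518] [179.61409059  38.42835655 135.2083389 ] 38.325657898422826 [ 0.490905   -0.34005012 -0.9447239 ]
[([0, 0, 560, 420, 234191], array([279., 210.])), ([253, 177, 34, 53, 521], array([275., 203.]))]
[array([257., 217.]), array([257., 230.]), array([285., 217.]), array([285., 230.]), array([254., 179.]), array([254., 193.]), array([286., 178.]), array([287., 193.])]
[array([ 92., 109.]), array([117., 153.])]
```

Request:
{"name": "play_rows", "arguments": {"plan": [-0.05,-0.08,0,0,0,0.02,-0.06,-0.1,0,0,0,0.02,-0.06,-0.1,-0.05,0,0,0,-0.06,-0.1,-0.1,0,0,0,-0.057,-0.095,-0.1,0,0,0,0,0,0,0,0,0,0,0,0,0,0,0], "hand": 0.42}}

```text
time_s: 8.03
ee_pos: [407.9, 155.7, 86.2]
tcp_rot: [-179.7, 38.3, 137.3]
ft_force: [1.0, -0.7, 0.7]
opening: 49.6
gripper_force: 0.0
```

```bash
python3 - <<'E'
from h import *
w=snap('wrist','w6');st=get_state();print(st['time_s'],st['ee_pos'],st['tcp_rot'],st['opening'],st['ft_force'])
f=w['frame'].astype(int)
m=((f[...,2]>190)&(f[...,1]>180)&(f[...,0]<140)).astype(np.uint8)
k,l,s,c=cv2.connectedComponentsWithStats(m)
i=max(range(1,k),key=lambda i:s[i,4]);print(s[i],c[i])
# dark dots inside the hull
hull=np.zeros_like(m);pts=np.argwhere(l==i)[:,::-1].astype(np.int32);cv2.fillConvexPoly(hull,cv2.convexHull(pts),1)
d=((f.max(2)<80)&(cv2.erode(hull,np.ones((5,5)))>0)).astype(np.uint8)
k,l2,s2,c2=cv2.connectedComponentsWithStats(d);P=[onz(w,*b,12) for a,b in zip(s2[1:],c2[1:]) if a[4]>8]
print(c2[1:],s2[1:,4],P)
if len(P)==2:
  v=P[0]-P[1];print(np.mean(P,0),np.linalg.norm(v),np.degrees(np.arctan2(v[1],v[0])))
E
```

```text
8.0833 [409.90993374 157.2703192   87.44119904] [-179.88984056   38.35957892  137.18991962] 49.45103295111845 [0.56726365 0.95348184 1.86476544]
[ 257  130   51   68 2869] [280.59567794 163.66887417]
[[281.24561404 140.19298246]
 [280.22580645 191.80645161]] [57 31] [array([400.22648014, 166.95490484,  12.        ]), array([433.92025119, 135.57543034,  12.        ])]
[417.07336567 151.26516759  12.        ] 46.0428238448351 137.0368365123646
```

Request:
{"name": "play_rows", "arguments": {"plan": [0,0.004,-0.08,0,0,0,0,0,-0.08,0,0,0,0,0,-0.08,0,0,0,0,0,-0.05,0,0,0,0,0,-0.026,0,0,0,0,0,0,0,0,0,0,0,0,0,0,0]}}

```text
time_s: 8.67
ee_pos: [411.1, 159.3, 9.2]
tcp_rot: [-180.0, 38.4, 137.2]
ft_force: [-0.1, -0.5, 0.5]
opening: 49.3
gripper_force: 0.0
```

Request:
{"name": "play_rows", "arguments": {"plan": [0,0,0,0,0,0,0,0,0,0,0,0,0,0,0,0,0,0,0,0,0,0,0,0,0,0,0,0,0,0,0,0,0,0,0,0], "hand": 0.8}}

```text
time_s: 9.17
ee_pos: [411.0, 159.2, 9.9]
tcp_rot: [179.9, 38.4, 137.1]
ft_force: [-3.6, 3.0, 9.0]
opening: 25.5
gripper_force: 58.3
```

Request:
{"name": "play_rows", "arguments": {"plan": [0,0,0.12,0,0,0,0,0,0.12,0,0,0,0.05,0.06,0.04,0,0,-0.038,0.08,0.09,0,0,0,0,0.08,0.1,0,0,0,0,0.08,0.09,0,0,0,0,0.056,0.07,-0.05,0,0,0,0,0,-0.043,0,0,0,0,0,0,0,0,0,0,0,0,0,0,0]}}

```text
time_s: 10.0
ee_pos: [496.4, 260.8, 55.6]
tcp_rot: [-179.9, 38.4, 135.5]
ft_force: [0.4, -0.2, -0.6]
opening: 25.7
gripper_force: 59.1
```

```bash
cat > m.py <<'E'
from h import *
import sys
w=snap('wrist',sys.argv[1]);st=get_state();t=st['ee_pos'];print(st['time_s'],t,st['tcp_rot'],st['opening'],st['ft_force'])
f=w['frame'].astype(int)
m=((f[...,2]>130)&(f[...,1]>120)&(f[...,0]<90)&(np.abs(f[...,2]-f[...,1])<30)).astype(np.uint8);m[:,:180]=0;m[:,380:]=0
k,l,s,c=cv2.connectedComponentsWithStats(m)
i=max(range(1,k),key=lambda i:s[i,4]);print(s[i],c[i])
hull=np.zeros_like(m);pts=np.argwhere(l==i)[:,::-1].astype(np.int32);cv2.fillConvexPoly(hull,cv2.convexHull(pts),1)
d=((f.max(2)<70)&(cv2.erode(hull,np.ones((3,3)))>0)).astype(np.uint8)
k,l2,s2,c2=cv2.connectedComponentsWithStats(d)
z=t[2]-9.3+12 if len(sys.argv)<3 else float(sys.argv[2])
P=[onz(w,*b,z) for a,b in zip(s2[1:],c2[1:]) if a[4]>6]
print(c2[1:].round(1).tolist(),s2[1:,4],np.round(P,1))
if len(P)==2:
  v=P[0]-P[1];print(np.mean(P,0),np.mean(P,0)-t,np.linalg.norm(v),np.degrees(np.arctan2(v[1],v[0])))
E
python3 m.py w7
```

```text
10.05 [496.44184108 260.78927849  56.10946117] [-179.9355342    38.37796352  135.49485753] 25.295293156956554 [ 0.49167903  0.83395315 -0.55877779]
[ 242  236   68   48 1763] [279.22802042 250.11117413]
[[275.3, 267.0], [305.7, 267.6], [304.0, 275.5]] [56 10  2] [[485.8 271.4  58.8]
 [495.1 280.1  58.8]]
[490.45576567 275.73126561  58.80946117] [-5.98607541 14.94198712  2.7       ] 12.771165359756605 -137.10567119196148
```

Request:
{"name": "play_rows", "arguments": {"plan": [0.026,-0.025,0,0,0,0,0.04,-0.038,0,0,0,0,0.04,-0.038,0,0,0,0,0.04,-0.038,0,0,0,0,0.04,-0.038,0,0,0,0,0.03,-0.029,0,0,0,0,0.02,-0.019,0,0,0,0,0.01,-0.01,0,0,0,0,0,0,0,0,0,0,0,0,0,0,0,0]}}

```text
time_s: 10.88
ee_pos: [558.1, 202.5, 55.6]
tcp_rot: [-180.0, 38.4, 135.5]
ft_force: [-0.5, 0.4, -1.4]
opening: 25.0
gripper_force: 59.1
```

Request:
{"name": "play_rows", "arguments": {"plan": [0,0,-0.006,0,0,0,0,0,-0.006,0,0,0,0,0,0,0,0,0]}}

```text
time_s: 11.13
ee_pos: [558.3, 202.9, 53.8]
tcp_rot: [-180.0, 38.5, 135.5]
ft_force: [-10.8, 2.0, 19.5]
opening: 25.5
gripper_force: 62.0
```

```bash
python3 m.py w8
```

```text
11.1833 [558.31067324 202.87133025  53.79954493] [-179.9987517    38.50808223  135.50913811] 25.169527892462767 [-10.99502336   2.27648054  19.75080748]
[ 242  236   68   73 3089] [273.15377145 264.027517  ]
[[245.7, 278.3], [275.0, 267.4], [306.0, 265.5], [305.0, 270.0], [304.0, 275.0], [267.0, 299.5], [277.0, 299.0], [275.0, 300.0], [269.0, 302.0]] [ 39  62   4   3   1 125   1   1   1] [[547.4 195.1  56.5]
 [548.6 212.4  56.5]
 [572.7 182.9  56.5]]
```

Request:
{"name": "play_rows", "arguments": {"plan": [0,0,0.003,0,0,0,0,0,0,0,0,0]}}

```text
time_s: 11.35
ee_pos: [558.2, 202.9, 53.9]
tcp_rot: [-180.0, 38.4, 135.5]
ft_force: [-5.7, 1.0, 10.5]
opening: 25.1
gripper_force: 60.6
```

Request:
{"name": "play_rows", "arguments": {"plan": [0,0,0,0,0,0,0,0,0,0,0,0,0,0,0,0,0,0,0,0,0,0,0,0], "hand": 0.55}}

```text
time_s: 11.68
ee_pos: [558.2, 202.6, 53.1]
tcp_rot: [-179.9, 38.4, 135.5]
ft_force: [0.4, 0.2, -0.1]
opening: 38.4
gripper_force: 0.0
```

Request:
{"name": "play_rows", "arguments": {"plan": [-0.02,0.02,0,0,0,0,-0.05,0.05,0,0,0,0,-0.08,0.08,0.02,0,0,0,-0.06,0.06,0.04,0,0,0,0,0,0.04,0,0,0,0,0,0,0,0,0,0,0,0,0,0,0]}}

```text
time_s: 12.27
ee_pos: [505.9, 255.4, 78.4]
tcp_rot: [180.0, 38.4, 135.5]
ft_force: [0.7, 0.5, -0.1]
opening: 38.4
gripper_force: 0.0
```

```bash
python3 m.py w9 56; python3 - <<'E'
from h import *
w=load('w9');s=snap('side','s9');p=proj(w,[564,196,45]);x,y=559-p[0],419-p[1];print(x,y)
x,y=int(x),int(y)
a=w['frame'][::-1,::-1];y0=max(0,y-110);x0=x-80
c=cv2.resize(a[y0:y0+180,x0:x0+160],None,fx=3.2,fy=3.2,interpolation=cv2.INTER_CUBIC)
cv2.imwrite('pics/w9r.png',c);print(x0,y0,c.shape)
E
```

```text
12.3167 [505.85589652 254.90036528  77.95373973] [-179.9689803    38.37248808  135.47241849] 38.30536599867586 [-0.27828264 -0.48825522 -0.47812809]
[ 253  262   43   48 1309] [270.70664629 280.60122231]
[[273.8, 282.5], [271.0, 304.2]] [ 23 102] [[549.  211.8  56. ]
 [575.9 182.2  56. ]]
[562.45427816 197.03728895  56.        ] [ 56.59838163 -57.86307632 -21.95373973] 39.993805811476236 132.29577735476494
286.0986645701976 138.72510320232828
206 28 (576, 512, 3)
```

View pics/w9r.png

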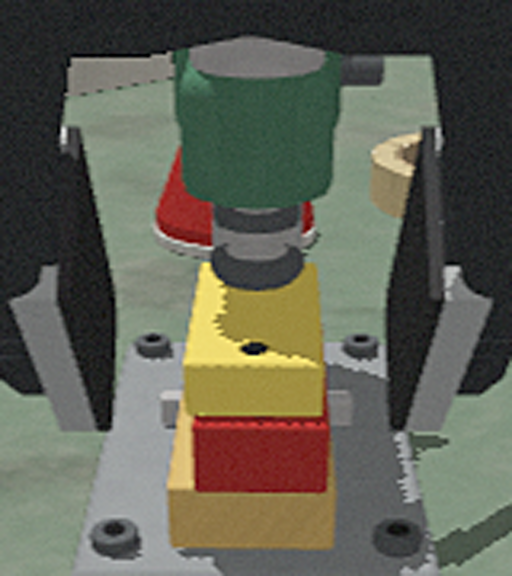

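Request:
{"name": "play_rows", "arguments": {"plan": [-0.02,0.02,0.1,0.1,0.101,0,-0.02,0.02,0.1,0.1,0.101,0,0,0,0.12,0.1,0.101,0,0,0,0.12,0.1,0.101,0,0,0,0.1,0.1,0.101,0,0,0,0,0.1,0.101,0,0,0,0,0,0,0.153,0.03,-0.05,0,0,0,0.153,0.03,-0.05,0,0,0,0.153,0.03,-0.05,0,0,0,0.153], "hand": 0.5}}

```text
time_s: 13.2
ee_pos: [518.9, 226.2, 212.4]
tcp_rot: [179.9, -0.0, 163.3]
ft_force: [0.0, -0.5, -0.3]
opening: 43.1
gripper_force: 0.0
```

Request:
{"name": "play_rows", "arguments": {"plan": [0.03,-0.05,0,0,0,0.153,0.03,-0.05,0,0,0,0.153,0.03,-0.05,0,0,0,0.153,0.03,-0.05,0,0,0,0.153,0.03,-0.05,0,0,0,0.153,0.02,-0.05,0,0,0,0.153,0,-0.05,0,0,0,0.153,0,-0.05,0,0,0,0.153,0,0,0,0,0,0.153,0,0,0,0,0,0]}}

```text
time_s: 14.03
ee_pos: [560.9, 126.2, 212.5]
tcp_rot: [179.9, -0.0, -134.8]
ft_force: [1.0, 0.4, 0.2]
opening: 42.5
gripper_force: 0.0
```

```bash
python3 - <<'E'
from h import *
w=snap('wrist','w10');st=get_state();print(st['time_s'],st['ee_pos'],st['tcp_rot'],st['opening'],st['qpos'])
f=w['frame'].astype(int)
print('pred',proj(w,[561.4,136.1,153]),proj(w,[561.4,136.1,120]))
m=(f.max(2)<60).astype(np.uint8)
k,l,s,c=cv2.connectedComponentsWithStats(m);print([(a.tolist(),b.round(0).tolist()) for a,b in zip(s[1:],c[1:]) if a[4]>60])
E
```

```text
14.0833 [560.92314919 126.72298809 212.60202194] [ 1.79885194e+02 -3.65831088e-02 -1.35244194e+02] 42.79119971862297 [ 4.58086269e+00  2.04254910e+01  2.25180301e+00  7.19283283e+01
  6.41200389e-02 -4.01749640e+01]
pred [284.48325792 240.5917368 ] [283.15628946 223.63641603]
[([138, 0, 29, 23, 305], [151.0, 9.0]), ([542, 43, 18, 20, 195], [550.0, 53.0]), ([551, 91, 9, 39, 192], [556.0, 116.0]), ([0, 113, 560, 307, 50928], [315.0, 356.0]), ([272, 214, 28, 38, 687], [286.0, 231.0]), ([258, 316, 33, 43, 998], [274.0, 338.0])]
```

Request:
{"name": "play_rows", "arguments": {"plan": [0,0.02,0,0,0,0,0,0.021,-0.04,0,0,0,0,0,-0.08,0,0,0,0,0,-0.08,0,0,0,0,0,-0.08,0,0,0,0,0,-0.04,0,0,0,0,0,-0.018,0,0,0,0,0,0,0,0,0,0,0,0,0,0,0]}}

```text
time_s: 14.83
ee_pos: [561.2, 138.0, 129.3]
tcp_rot: [179.9, 0.0, -135.1]
ft_force: [-0.5, -0.5, 0.4]
opening: 43.1
gripper_force: 0.0
```

Request:
{"name": "play_rows", "arguments": {"plan": [0,0,0,0,0,0,0,0,0,0,0,0,0,0,0,0,0,0,0,0,0,0,0,0,0,0,0,0,0,0,0,0,0,0,0,0], "hand": 0.9}}

```text
time_s: 15.33
ee_pos: [561.5, 137.6, 129.8]
tcp_rot: [180.0, 0.1, -135.1]
ft_force: [-0.6, -1.9, 6.1]
opening: 15.9
gripper_force: 58.4
```

```bash
python3 - <<'E'
from h import *
st=get_state();print(st['time_s'],st['ee_pos'],st['tcp_rot'],st['opening'],st['ft_force'])
p=st['ee_pos'][:2];A=np.array([565,195.3]);v=p-A;a0=np.arctan2(v[1],v[0]);print(np.linalg.norm(v),np.degrees(a0))
r=60
th=[.1,.2,.3,.4,.5,.6,.7,.8,.9,1.0,1.1,1.2]
q=[p]+[p+r*(np.array([np.cos(a0-t)-np.cos(a0),np.sin(a0-t)-np.sin(a0)])) for t in th]
print((np.diff(q,axis=0)/250).round(4).tolist(), q[-1])
E
```

```text
15.3333 [561.47438785 137.55633864 129.80343311] [ 1.79997899e+02  7.03317101e-02 -1.35082613e+02] 15.92618593866171 [-0.56997413 -1.85987019  6.12596936]
57.85119158778257 -93.49392883297877
[[-0.0238, 0.0027], [-0.0235, 0.005], [-0.0228, 0.0073], [-0.022, 0.0096], [-0.0209, 0.0117], [-0.0196, 0.0138], [-0.0182, 0.0157], [-0.0165, 0.0174], [-0.0147, 0.019], [-0.0127, 0.0203], [-0.0106, 0.0215], [-0.0084, 0.0225]] [507.98756897 179.15182366]
```

Request:
{"name": "play_rows", "arguments": {"plan": [-0.0238,0.0027,0,0,0,-0.127,-0.0235,0.005,0,0,0,-0.127,-0.0228,0.0073,0,0,0,-0.127,-0.022,0.0096,0,0,0,-0.127,-0.0209,0.0117,0,0,0,-0.127,-0.0196,0.0138,0,0,0,-0.127,-0.0182,0.0157,0,0,0,-0.127,0,0,0,0,0,0,0,0,0,0,0,0]}}

```text
time_s: 16.08
ee_pos: [523.7, 153.9, 129.7]
tcp_rot: [179.9, 0.1, -174.9]
ft_force: [0.1, -4.2, 9.1]
opening: 16.0
gripper_force: 59.6
```

```bash
cat > c.py <<'E'
from h import *
import sys
st=get_state();print(st['time_s'],st['ee_pos'],st['tcp_rot'],st['opening'],st['ft_force'],st['torque'])
p=st['ee_pos'][:2];A=np.array([565,195.3]);v=p-A;print(np.linalg.norm(v),'moved',-93.5-np.degrees(np.arctan2(v[1],v[0])))
t=v/np.linalg.norm(v);n=np.array([t[1],-t[0]])
print('radial, cw-tangential force',st['ft_force'][:2]@t,st['ft_force'][:2]@n)
E
python3 c.py
```

```text
16.0833 [523.74951106 153.94550622 129.70560162] [ 1.79947790e+02  9.85436035e-02 -1.74913516e+02] 15.97177714432227 [ 0.05081283 -4.1968182   9.08893936] [-0.78828041  0.09646391 -0.35303465]
58.41058974091819 moved 41.42786106950669
radial, cw-tangential force 2.9354478190832767 -2.999835170615354
```

Request:
{"name": "play_rows", "arguments": {"plan": [-0.0165,0.0174,0,0,0,-0.127,-0.0147,0.019,0,0,0,-0.127,-0.0127,0.0203,0,0,0,-0.127,-0.0106,0.0215,0,0,0,-0.127,0,0,0,0,0,0,0,0,0,0,0,0]}}

```text
time_s: 16.58
ee_pos: [510.4, 173.4, 129.7]
tcp_rot: [179.9, 0.1, 162.2]
ft_force: [-0.3, -4.3, 8.3]
opening: 15.8
gripper_force: 59.7
```

```bash
python3 c.py
```

```text
16.5833 [510.37765648 173.42389549 129.70176273] [1.79911493e+02 1.15668619e-01 1.62236493e+02] 15.79804560415972 [-0.29227556 -4.31808815  8.32096475] [-0.86220803 -0.04282354 -0.45751042]
58.840159416971936 moved 64.67402855304908
radial, cw-tangential force 1.8767407263635691 -3.8998916005556357
```

Request:
{"name": "play_rows", "arguments": {"plan": [-0.006,0.0155,0,0,0,-0.09,0,0,0,0,0,0,0,0,0,0,0,0]}}

```text
time_s: 16.83
ee_pos: [509.0, 177.1, 129.7]
tcp_rot: [179.9, 0.1, 158.2]
ft_force: [1.2, -5.0, 9.0]
opening: 15.8
gripper_force: 59.6
```

```bash
python3 c.py
```

```text
16.8333 [508.97369435 177.12393762 129.70472357] [1.79908918e+02 1.20568463e-01 1.58190073e+02] 15.824483584341943 [ 1.20778965 -5.035644    9.01030355] [-0.88875434 -0.08266391 -0.37384935]
58.90090125623963 moved 68.5258926391347
radial, cw-tangential force 0.4050903622678659 -5.16259315990642
```

Request:
{"name": "play_rows", "arguments": {"plan": [0,0,0,0,0,0,0,0,0,0,0,0,0,0,0,0,0,0,0,0,0,0,0,0], "hand": 0.5}}

```text
time_s: 17.17
ee_pos: [508.0, 177.6, 128.7]
tcp_rot: [179.9, -0.0, 158.1]
ft_force: [-0.1, -0.3, -0.0]
opening: 43.0
gripper_force: 0.0
```

Request:
{"name": "play_rows", "arguments": {"plan": [0,0,0.05,0,0,0,0,0,0.12,0,0,0,0,0,0.14,0,0,0,-0.14,0,0,0,0,0,-0.14,0,0,0,0,0,-0.14,0,0,0,0,0,-0.1,0,0,0,0,0,0,0,0,0,0,0,0,0,0,0,0,0]}}

```text
time_s: 17.92
ee_pos: [377.3, 177.7, 206.7]
tcp_rot: [179.9, 0.0, 158.1]
ft_force: [0.8, -0.9, -0.8]
opening: 42.5
gripper_force: 0.0
```

```bash
python3 - <<'E'
from h import *
st=get_state();print(st['time_s'],st['ee_pos'],st['ft_force'])
t=snap('top','t11');s=snap('side','s11')
f=t['frame'].astype(int);o=load('top0')['frame'].astype(int)
# knob in top: dark near predicted
for g,P in((o,[561.4,136.1,153]),(f,[507,178,153])):
  p=proj(t,P);x,y=p.astype(int)
  c=(g[y-14:y+15,x-14:x+15].max(2)<75).astype(np.uint8)
  k,l,ss,ce=cv2.connectedComponentsWithStats(c);print(p,[(a[4],(b+[x-14,y-14]).round(1),onz(t,*(b+[x-14,y-14]),150).round(1)) for a,b in zip(ss[1:],ce[1:]) if a[4]>10])
# bystanders: difference
for n,(u,v),r in(('can',(321,157),18),('tape',(371,174),25),('loupe',(231,177),12)):
  d=np.abs(f-o)[v-r:v+r,u-r:u+r].sum(2);print(n,(d>90).sum())
c=lambda g:cv2.resize(g['frame'][:,:],None,fx=1,fy=1)
E
```

```text
17.9167 [377.34817692 177.70558744 206.69512279] [ 0.81836268 -0.90854742 -0.80468924]
[280.6512699  223.83442844] [(np.int32(44), array([280.6, 225. ]), array([559.4, 136.2, 150. ]))]
[259.80573422 251.15294031] [(np.int32(45), array([259.6, 250.6]), array([508.3, 178.6, 150. ]))]
can 0
tape 0
loupe 0
```

Request:
{"name": "play_rows", "arguments": {"plan": [0.02,0.1,0,0,0,-0.1255,0.03,0.12,0,0,0,-0.1255,0.03,0.12,0,0,0,-0.1255,0.08,0.08,0,0,0,-0.1255,0.1,0.02,0,-0.1,-0.101,0,0.1,0,-0.05,-0.1,-0.101,0,0.04,0,-0.1,-0.1,-0.101,0,0,0,-0.1,-0.1,-0.101,0,0,0,-0.1,-0.1,-0.101,0,0,0,-0.1,-0.1,-0.101,0], "hand": 0.55}}

```text
time_s: 18.85
ee_pos: [479.0, 288.2, 93.1]
tcp_rot: [179.9, 38.7, 135.4]
ft_force: [2.1, -0.1, -0.1]
opening: 38.1
gripper_force: 0.0
```

Request:
{"name": "play_rows", "arguments": {"plan": [0.05,-0.05,-0.03,0,0,0,0.05,-0.05,-0.03,0,0,0,0,0,0,0,0,0,0,0,0,0,0,0]}}

```text
time_s: 19.18
ee_pos: [503.7, 262.2, 77.9]
tcp_rot: [-179.9, 38.4, 135.5]
ft_force: [0.3, 0.0, 0.7]
opening: 38.4
gripper_force: 0.0
```

```bash
python3 - <<'E'
from h import *
st=get_state();print(st['time_s'],st['ee_pos'],st['tcp_rot'])
E
```

```text
19.1833 [503.65914709 262.20615167  77.86100762] [-179.86193383   38.35403948  135.46349726]
```

Request:
{"name": "play_rows", "arguments": {"plan": [0.009,-0.029,0,0,0,0,0,0,0,0,0,0,0,0,0,0,0,0]}}

```text
time_s: 19.43
ee_pos: [505.5, 255.2, 79.2]
tcp_rot: [180.0, 38.4, 135.4]
ft_force: [0.3, 0.9, 0.3]
opening: 38.4
gripper_force: 0.0
```

```bash
python3 - <<'E'
from h import *
w=snap('wrist','w12');st=get_state();print(st['time_s'],st['ee_pos'],st['tcp_rot'])
o=load('w9')
for n,g in(('w9',o),('w12',w)):
  a=g['frame'][::-1,::-1].astype(int)[:,284:291].mean(1)
  print(n,[(y,)+tuple(a[y].astype(int)) for y in range(76,150)])
  print(proj(g,[559.3,200.9,62]),proj(g,[559.3,200.9,56]),proj(g,[549,211.8,56]))
E
```

```text
19.4833 [505.44891899 255.38657697  79.18437748] [179.98849215  38.37493334 135.43627246]
w9 [(76, np.int64(65), np.int64(82), np.int64(54)), (77, np.int64(64), np.int64(82), np.int64(54)), (78, np.int64(67), np.int64(84), np.int64(56)), (79, np.int64(66), np.int64(83), np.int64(54)), (80, np.int64(67), np.int64(84), np.int64(55)), (81, np.int64(67), np.int64(82), np.int64(54)), (82, np.int64(67), np.int64(85), np.int64(56)), (83, np.int64(66), np.int64(83), np.int64(54)), (84, np.int64(66), np.int64(83), np.int64(54)), (85, np.int64(66), np.int64(84), np.int64(55)), (86, np.int64(67), np.int64(84), np.int64(54)), (87, np.int64(66), np.int64(82), np.int64(53)), (88, np.int64(65), np.int64(81), np.int64(53)), (89, np.int64(67), np.int64(83), np.int64(55)), (90, np.int64(65), np.int64(83), np.int64(54)), (91, np.int64(65), np.int64(82), np.int64(53)), (92, np.int64(61), np.int64(81), np.int64(48)), (93, np.int64(97), np.int64(104), np.int64(94)), (94, np.int64(99), np.int64(98), np.int64(101)), (95, np.int64(58), np.int64(57), np.int64(55)), (96, np.int64(60), np.int64(57), np.int64(55
[... 5849 characters left out ...]
)), (138, np.int64(39), np.int64(54), np.int64(58)), (139, np.int64(69), np.int64(125), np.int64(135)), (140, np.int64(121), np.int64(237), np.int64(251)), (141, np.int64(119), np.int64(228), np.int64(247)), (142, np.int64(109), np.int64(214), np.int64(232)), (143, np.int64(88), np.int64(184), np.int64(202)), (144, np.int64(62), np.int64(140), np.int64(155)), (145, np.int64(63), np.int64(142), np.int64(158)), (146, np.int64(65), np.int64(144), np.int64(161)), (147, np.int64(65), np.int64(144), np.int64(161)), (148, np.int64(64), np.int64(144), np.int64(160)), (149, np.int64(66), np.int64(145), np.int64(162))]
[273.76932726 298.92043382] [273.78926001 290.3894917 ] [274.52577116 281.50116325]
```

```bash
python3 -c "
from rig import sign_off;print(sign_off())"
```

```text
the job is handed in; nothing more can be done
None
```

The job is handed in, with no verdict shown: the red 16 mm and yellow 12 mm plates lie stacked on the block about centred under the foot, the lever is turned about 1.19 rad, the foot spring is squeezed an estimated 1.5 mm (from camera images), and the oil can, tape roll and loupe look unmoved in the top-camera picture.

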